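# Set the drained parts basket out to dry

### The arm

A 6-joint arm with a two-finger parallel gripper is mounted at the origin on the work surface. World frame = base frame: x ahead of the robot, y to its left, z up, the work surface at z = 0. Lengths are in m, angles in degrees, forces in N, time in s.
With the tool pointing down it reaches from about 0.3 to 0.875 m from the base axis. Payload 6.4 kg.
Tool frame: the origin (TCP) lies at the very end of the fingers, on their centre line; the grasp point (between the pads) lies 19 mm behind it; z points along the fingers, y is the line along which they close (so a half turn about z gives the same grasp; the last joint's range is limited). The gripper opens to 85 mm and grips with 20 to 120 N. Pads are 22 mm wide; open, the fingers measure 114 mm over their backs; the gripper's body (76 mm by 85 mm) begins 54 mm behind the grasp point. The pads swing forward as they close: fully open they stand 13 mm farther back than shut.
Start: joints at [62.263, 10.359, 92.074, -0, 77.567, -11.82], TCP at [0.158, 0.553, 0.231] pointing down, gripper open.
Joint ranges: [-171.53, 171.53], [-51.25, 118.39], [17.06, 147.69], [-65.23, 245.23], [0, 150.52], [-178.68, 178.68]. Speed limits (degrees/s): [147.25, 147.25, 172.46, 180, 180, 180].

### API

Orientations are given as a 3x3 rotation matrix whose columns are the frame's x, y, z axes.
In Python, from cell import read_state, read_camera, job_done gives the robot as it stands. The module is installed in compiled form; this text tells all that it offers.
- The arm moves only by the tool jog_arm, never from a script. Its argument "targets" is a list of rows, each a list of 7 numbers: the turn, a rotation vector about the tool's x, y, z in units of 10 degrees (1.0 is 10 degrees), then the shift along the tool's x, y, z in units of 40 mm (1.0 is 40 mm), then the finger opening in mm, from 0 to 85.4. A call has 1 to 12 rows; each row is the pose to reach, as a shift and turn from the pose commanded when the call began, along the tool's axes at that moment; what a row does not reach only later rows make up. A row lasts 1/8 s, in which the tool goes at most 62.5 mm and 10.7 degrees, less where a joint would pass 70% of its speed; a pose out of reach is approached as far as the arm can. A call with a gripper value outside its range is refused whole. The fingers move at their own pace and stop on an object; "newtons" is the grip in N (left out, the last holds). Time passes only in rows, so rows that repeat a pose let the fingers close. It gives the time, the measured TCP pose, the force, the opening and the grip force at its end, in the units of the state.
- read_state(): the state, without advancing time (a new reading comes with each control period).
- read_camera(name): name is "scene" or "top" or "wrist"; returns a dict with "image" (400x640x3 uint8, blue, green, red), "z_map" (400x640 float32, m along the optical axis (not along the pixel's ray), 0 where there is no reading), "mtx" (3x3 intrinsics, pixels), "extrinsics" (4x4, takes a point from camera to world coordinates). Camera axes: x right, y up, looking along -z (the intrinsics and any distortion apply to the point x, -y, -z); pixel columns grow to the right and rows downward; lengths in m; the calibration is good to about 2 mm. A picture is of the moment at which its call begins.
- job_done(): hands the job in; it is judged then, once.
The state is a dict: "t": time; "joint_pos": joint angles; "joint_vel": joint speeds; "effort": joint torques, N m; "tool_pos": TCP position; "eef_rot": TCP orientation; "ft_force": force on the tool from outside, world axes, zero at the start; "ft_torque": the same for the moment, N m; "finger_gap": opening from 0.0 (shut) to 1.0 (fully open); "grip_force": force on a finger pad.
Only numpy, scipy, OpenCV 4.12 (cv2) and the standard library are available. Lean on these libraries where they do the work, as an engineer would, in place of code of your own. Each camera call takes 0.05 s, during which the arm holds its last target. There are 200 camera calls.

### The job

The washed bottom-bracket cups have drained: lift the wire basket off the drain stand, set it down gently on the black mat beside, square with the mat and wholly on it, and fold its handle down. Then spread the heaped cups in the basket into one even layer, none on another and with a finger's breadth (about 15 mm) between them, and last of all switch the blower fully on. Do not tip the basket, keep the cups in it, and leave everything else on the bench as it is.

Things in the scene. Friction and masses are not known exactly. Their poses are not given: they have to be found in the camera images.
- stand: Fixed steel drain stand: a drip tray 300 x 210 mm, 18 mm deep, with four posts carrying a rail frame whose top is at 70 mm; corner lips rise 15 mm above the rails (to 85 mm) and keep the basket from sliding, about 4 mm clear of it. Origin at the centre of its underside on the bench; x along its long side, z up.
- basket: Loose open wire parts basket, 250 x 170 mm outside, 55 mm tall, about 0.32 kg (0.63 kg with handle and parts); wire walls 4 mm, perforated floor 4 mm thick; inside 242 x 162 mm. It starts on the rails of the drain stand, long sides parallel to the stand's; the bail's arms make it 268 mm long over all. Origin at the centre of its underside; x along its long side, z up.
- bail (a joint): Angle of the bail handle, rad: 0 upright, + towards the basket's -y side, - towards its +y side, stops at +1.5 and -1.5 (down outside a long wall, its bar 50 mm above the basket's underside, 110 mm out from its middle). Hinged at the middle of the short walls, 50 mm above the underside. Friction holds it near upright; pushed over 0.5 rad or more it drops the rest of the way by itself.
- bail_grip (a point): Middle of the bail's grip: a round plastic sleeve 14 mm in diameter and 104 mm long, parallel to the basket's x axis, 110 mm from the hinge line (160 mm above the basket's underside when upright). Turns with the bail: its z axis points from the hinge line to the grip.
- mat: Fixed black ribbed rubber drying mat lying on the bench, 300 x 210 mm, 4 mm thick. Origin at the centre of its underside; x along its long side, +y towards the blower.
- blower: Fixed low grey bench blower standing along the mat's long side: 234 mm long (x), 84 mm deep (y), 98 mm tall, its louvred outlet facing the mat (-y); its front is 128 mm from the middle of the mat. The toggle switch is in the middle of its top. Origin at the centre of its underside, axes parallel to the mat's.
- switch (a joint): Angle of the blower's toggle switch, rad: 0 off (leaning 0.5 rad from upright towards the blower's -x end), 1.0 fully on (leaning 0.5 rad towards its +x end). It turns about the blower's y axis and stays where it is left; a push of a few newtons moves it.
- switch_tip (a point): Tip of the steel toggle lever, a round bat 40 mm long, 7 mm thick at its foot and 12 mm at its tip, on a small steel plate on top of the blower. It pivots 102 mm above the bench, over the blower's middle.
- cup0: one of five identical loose dark metal bottom-bracket cups (45 g): a notched flange 42 mm across, 9 mm thick, under a threaded barrel 34 mm across, 13 mm tall; 22 mm tall in all. Origin on its axis at mid-height; z along the axis, towards the barrel. At the start all stand flange down, four touching in a diamond on the basket floor, one on top: this one.
- cup1: one of five identical loose dark metal bottom-bracket cups (45 g): a notched flange 42 mm across, 9 mm thick, under a threaded barrel 34 mm across, 13 mm tall; 22 mm tall in all. Origin on its axis at mid-height; z along the axis, towards the barrel. At the start all stand flange down, four touching in a diamond on the basket floor, one on top; this is one of the lower four.
- cup2: one of five identical loose dark metal bottom-bracket cups (45 g): a notched flange 42 mm across, 9 mm thick, under a threaded barrel 34 mm across, 13 mm tall; 22 mm tall in all. Origin on its axis at mid-height; z along the axis, towards the barrel. At the start all stand flange down, four touching in a diamond on the basket floor, one on top; this is one of the lower four.
- cup3: one of five identical loose dark metal bottom-bracket cups (45 g): a notched flange 42 mm across, 9 mm thick, under a threaded barrel 34 mm across, 13 mm tall; 22 mm tall in all. Origin on its axis at mid-height; z along the axis, towards the barrel. At the start all stand flange down, four touching in a diamond on the basket floor, one on top; this is one of the lower four.
- cup4: one of five identical loose dark metal bottom-bracket cups (45 g): a notched flange 42 mm across, 9 mm thick, under a threaded barrel 34 mm across, 13 mm tall; 22 mm tall in all. Origin on its axis at mid-height; z along the axis, towards the barrel. At the start all stand flange down, four touching in a diamond on the basket floor, one on top; this is one of the lower four.
- spray_can: Bystander, to be left alone: aerosol can, 65 mm across, 190 mm tall, dark, black cap; stands beyond the work. Origin at the centre of its underside.
- degreaser_can: Bystander, to be left alone: aerosol can, 65 mm across, 170 mm tall, bare aluminium, black cap; stands beyond the work. Origin at the centre of its underside.
- oil_bottle: Bystander, to be left alone: white plastic oil bottle, 42 mm across, 115 mm tall; stands beside the mat on the side away from the blower, 185 to 195 mm from the middle of the mat. Origin at the centre of its underside.
- wrench: Bystander, to be left alone: steel open-ended wrench, 190 mm long, lying beyond the work. Origin at the centre of its underside (midway along its length).
- tape_roll: Bystander, to be left alone: roll of grey tape lying flat beside the mat on the side away from the blower, 80 mm across, 24 mm tall. Origin at the centre of its underside.
- cassette: Bystander, to be left alone: stack of steel sprockets lying flat, 107 mm across, 34 mm tall. Origin at the centre of its underside.
- brush_cup: Bystander, to be left alone: steel cup, 68 mm across, 75 mm tall, with a wooden brush handle sticking out up to 150 mm; stands beyond the work. Origin at the centre of its underside.

How it is judged:
By the outcome, as a careful person would: the job done as asked, in the order asked, and still so for the second after the job is handed in, with the robot touching nothing.
It also fails if it takes over 72 s, if anything falls off the work surface, if the arm or the gripper's body presses on something with over 40 N, if the wrist force passes 120 N, or if a joint passes its speed limit or range.

## Working session

There is one attempt and no reset: what is moved stays moved. The work goes in short steps, Python scripts to look and compute and a tool call to move; the robot and the scene stay as the last step left them, time stands still between calls to the robot, and variables do not carry over. Pictures are saved under pics/ and viewed, at most 10 in all, crops included, and the job is handed in when it is done.

Besides the shell and the picture viewer there is one more tool, called after "Call:" in YAML: its name, and indented under it one key for each argument. jog_arm: Moves the arm, as the interface text tells. Its arguments: {"type":"object","properties":{"targets":{"type":"array"},"newtons":{"type":"number"}},"required":["targets"]}

```bash
mkdir -p pics; cat > h.py <<'E'
import numpy as np, cv2
from cell import read_state, read_camera, job_done
def cam(n):
    c=read_camera(n); c['K']=np.array(c['mtx']); c['T']=np.array(c['extrinsics']); return c
def world(c):
    z=c['z_map']; v,u=np.mgrid[0:400,0:640]; K=c['K']
    p=np.stack([(u-K[0,2])/K[0,0]*z,-(v-K[1,2])/K[1,1]*z,-z],-1)
    w=p@c['T'][:3,:3].T+c['T'][:3,3]; w[z==0]=np.nan; return w
def ray(c,u,v,h):
    K=c['K']; d=c['T'][:3,:3]@np.array([(u-K[0,2])/K[0,0],-(v-K[1,2])/K[1,1],-1]); o=c['T'][:3,3]
    return o+d*(h-o[2])/d[2]
E
python3 - <<'E'
from h import *
for n in ['top','scene']:
    c=cam(n); cv2.imwrite(f'pics/{n}0.png',c['image']); print(n,c['K'].round(1).tolist(),c['T'].round(3).tolist())
    np.savez(f'{n}0.npz',**{k:c[k] for k in ['image','z_map','K','T']})
s=read_state(); print(s)
E
```

```text
top [[495.1, 0.0, 311.8], [0.0, 495.1, 199.7], [0.0, 0.0, 1.0]] [[-0.016, 0.99, -0.141, 0.406], [-1.0, -0.017, -0.001, -0.032], [-0.003, 0.141, 0.99, 1.818], [0.0, 0.0, 0.0, 1.0]]
scene [[428.7, 0.0, 320.1], [0.0, 428.7, 189.2], [0.0, 0.0, 1.0]] [[-0.309, -0.68, 0.666, 1.367], [0.951, -0.23, 0.206, 0.205], [0.014, 0.696, 0.717, 0.957], [0.0, 0.0, 0.0, 1.0]]
{'t': 0.1, 'joint_pos': array([ 6.22623106e+01,  1.03985640e+01,  9.21273049e+01, -6.03563377e-05,
        7.75680563e+01, -1.18181671e+01]), 'joint_vel': array([ 0.01296582, -0.14807719, -0.21803437, -0.0239656 , -0.02014684,
       -0.00133898]), 'effort': array([ 5.40964702e-04, -4.45883060e+01, -3.52236307e+01, -1.50951610e-04,
        4.24510348e-03,  3.22588062e-05]), 'tool_pos': array([0.15743606, 0.55249446, 0.23045352]), 'eef_rot': array([[-9.61647843e-01,  2.74286064e-01, -7.62062206e-04],
       [ 2.74286918e-01,  9.61646806e-01, -1.45140785e-03],
       [ 3.34733740e-04, -1.60476692e-03, -9.99998656e-01]]), 'ft_force': array([ 0.14770085, -0.39503425,  0.48103528]), 'ft_torque': array([-0.04650021,  0.00218023,  0.0301602 ]), 'grip_force': 0.0, 'finger_gap': 0.9985841785398254}
```

View pics/top0.png

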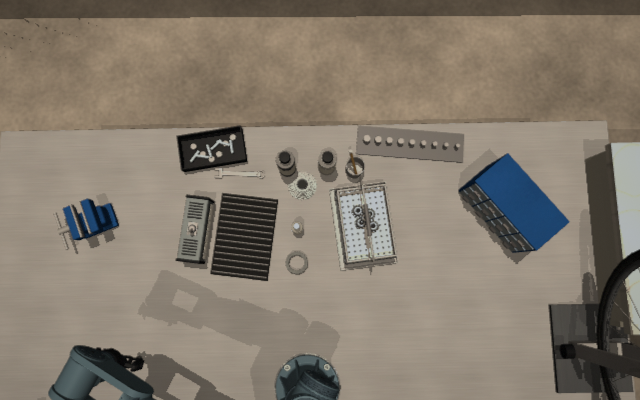

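View pics/scene0.png

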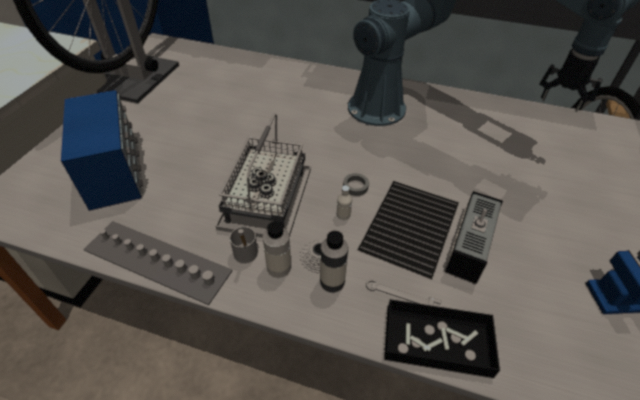

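The top view shows the mat at about (245,237), the blower at (195,230) with its switch at (193,229), and the basket on its stand at (365,227). The bail runs along it, with the cups at (365,218). The oil bottle (297,228) and the tape (297,262) stand between them. The scene view agrees, with the bail upright at (275,130).

```bash
cat > m0.py <<'E'
from h import *
c=dict(np.load('top0.npz')); w=world(c); im=c['image']
def poly(mask,h,name):
    cs,_=cv2.findContours(mask.astype(np.uint8),0,2); k=max(cs,key=cv2.contourArea)
    p=np.array([ray(c,u,v,h)[:2] for u,v in k[:,0]],np.float32)
    print(name,cv2.minAreaRect(p)); return p
g=im.max(2)
roi=np.zeros(g.shape,bool); roi[185:290,205:285]=1
m=cv2.morphologyEx(((g<75)&roi).astype(np.uint8),cv2.MORPH_CLOSE,np.ones((7,7)))
poly(m,.004,'mat')
roi=np.zeros(g.shape,bool); roi[185:275,170:222]=1
poly((w[...,2]>.08)&(w[...,2]<.108)&roi,.098,'blower')
roi=np.zeros(g.shape,bool); roi[165:290,315:410]=1
for a,b,h,n in [(.1,.135,.125,'rim'),(.05,.09,.07,'rails')]:
    q=(w[...,2]>a)&(w[...,2]<b)&roi; print(q.sum()); poly(cv2.morphologyEx(q.astype(np.uint8),cv2.MORPH_CLOSE,np.ones((15,15))),h,n)
q=(w[...,2]>.215)&(w[...,2]<.26)&roi
P=w[q]; print('grip',len(P),P.mean(0),P.min(0),P.max(0))
d=np.linalg.svd(P[:,:2]-P[:,:2].mean(0))[2][0]; print('dir',np.degrees(np.arctan2(d[1],d[0])))
q=(w[...,2]>.108)&(w[...,2]<.2); q[:,:170]=0;q[:,220:]=0;q[:185]=0;q[275:]=0
print('switch',q.sum(),w[q])
c=dict(np.load('scene0.npz')); w=world(c)
q=(w[...,2]>.215)&(w[...,2]<.26)&(abs(w[...,1]+.2)<.12)&(w[...,0]<.6)&(w[...,0]>.3); P=w[q]
if len(P): print('grip scene',len(P),P.mean(0),P.min(0),P.max(0))
E
python3 m0.py
```

```text
mat ((0.5379428863525391, 0.24906271696090698), (0.268332839012146, 0.29784995317459106), 82.27124786376953)
blower ((0.5577630996704102, 0.3857852518558502), (0.08564227819442749, 0.2339000701904297), 81.42552185058594)
667
rim ((0.565572202205658, -0.21525567770004272), (0.2641603648662567, 0.17247411608695984), 6.701588153839111)
2986
rails ((0.6142901182174683, -0.18848198652267456), (0.3642042577266693, 0.2257262021303177), 7.104850769042969)
grip 238 [ 0.56336066 -0.20708251  0.23420173] [ 0.43559901 -0.22381096  0.21631684] [ 0.69608932 -0.19062786  0.24599136]
dir -173.2685011554672
switch 34 [[0.61662866 0.36889474 0.1100285 ]
 [0.57146241 0.371884   0.10888052]
 [0.5645358  0.36850563 0.10801574]
 [0.56113855 0.39511722 0.11222857]
 [0.56100801 0.38485774 0.11177187]
 [0.56108556 0.37513853 0.10902556]
 [0.55781402 0.39214274 0.11002773]
 [0.5578535  0.38895031 0.10893939]
 [0.55754166 0.38478938 0.11179803]
 [0.55775662 0.38207407 0.10873701]
 [0.55766647 0.37521447 0.10845865]
 [0.55374936 0.39036993 0.11691034]
 [0.5541634  0.38825809 0.11149441]
 [0.55410458 0.38150067 
[... 161 characters left out ...]
5072882 0.38497936 0.110513  ]
 [0.55078705 0.38185149 0.10915211]
 [0.55062019 0.37148565 0.10909077]
 [0.5478775  0.41304353 0.10869657]
 [0.54531267 0.39210756 0.13681992]
 [0.54529999 0.38883595 0.13629341]
 [0.54566437 0.38669031 0.13122211]
 [0.54212957 0.39596602 0.13477132]
 [0.54147959 0.39071161 0.1420976 ]
 [0.54182196 0.38855123 0.13717619]
 [0.54209212 0.38615057 0.13314285]
 [0.54405956 0.3888975  0.10813065]
 [0.53854403 0.39532825 0.13702124]
 [0.53863714 0.39240423 0.13512963]
 [0.53882237 0.38976486 0.13206972]
 [0.48946164 0.42225096 0.10847791]]
grip scene 148 [ 0.5393785  -0.20610007  0.23405653] [ 0.4415471  -0.22082367  0.21632235] [ 0.59982818 -0.19418244  0.23875178]
```

```bash
cat >> h.py <<'E'
from scipy.spatial.transform import Rotation as R
def down(yaw): # tool x at yaw (deg), z down
    a=np.radians(yaw); x=np.array([np.cos(a),np.sin(a),0]); z=np.array([0,0,-1.]); return np.c_[x,np.cross(z,x),z]
def row(p,yaw,s=None,Rt=None):
    s=s or read_state(); M=np.array(s['eef_rot']); Rt=down(yaw) if Rt is None else Rt
    r=np.degrees(R.from_matrix(M.T@Rt).as_rotvec())/10; d=M.T@(np.array(p)-s['tool_pos'])/.04
    return np.r_[r,d].round(2).tolist()
E
cat > m1.py <<'E'
from h import *
c=dict(np.load('top0.npz')); w=world(c); g=c['image'].max(2)
m=(g<75)&(w[...,2]<.02); m[:185]=0;m[290:]=0;m[:,:205]=0;m[:,285:]=0
m=cv2.morphologyEx(m.astype(np.uint8),cv2.MORPH_CLOSE,np.ones((7,7)))
m=cv2.morphologyEx(m,cv2.MORPH_OPEN,np.ones((7,7)))
k=max(cv2.findContours(m,0,2)[0],key=cv2.contourArea)
p=np.array([ray(c,u,v,.004)[:2] for u,v in k[:,0]],np.float32); print(cv2.minAreaRect(p),k[:,0].min(0),k[:,0].max(0))
print(row([.56,-.207,.40],186.7))
E
python3 m1.py
```

```text
((0.5341044068336487, 0.2203541100025177), (0.21040478348731995, 0.2977355122566223), 82.27124786376953) [212 194] [276 279]
[-0.01, -0.0, -2.26, -14.88, -15.51, -4.22]
```

Call:
jog_arm:
  targets:
    - [0, 0, -0.5, -2, -2, -2, 85]
    - [0, 0, -1, -3.5, -3.5, -4.2, 85]
    - [0, 0, -2.26, -14.9, -15.5, -4.2, 85]
    - [0, 0, -2.26, -14.9, -15.5, -4.2, 85]
    - [0, 0, -2.26, -14.9, -15.5, -4.2, 85]
    - [0, 0, -2.26, -14.9, -15.5, -4.2, 85]
    - [0, 0, -2.26, -14.9, -15.5, -4.2, 85]
    - [0, 0, -2.26, -14.9, -15.5, -4.2, 85]
    - [0, 0, -2.26, -14.9, -15.5, -4.2, 85]
    - [0, 0, -2.26, -14.9, -15.5, -4.2, 85]
    - [0, 0, -2.26, -14.9, -15.5, -4.2, 85]
    - [0, 0, -2.26, -14.9, -15.5, -4.2, 85]

```text
t: 1.6
tool_pos: [0.4922, -0.0775, 0.3818]
eef_rot: [[-0.993, -0.116, -0.0], [-0.116, 0.993, 0.0], [0.0, 0.0, -1.0]]
ft_force: [0.7, 0.6, -0.3]
finger_gap: 0.994
grip_force: 0.0
```

```bash
python3 -c "
from h import *
print(row([.56,-.207,.40],186.7),read_state()['tool_pos'])"
```

```text
[0.0, -0.0, -0.0, -1.31, -3.41, -0.46] [ 0.49217379 -0.07753121  0.38177214]
```

Call:
jog_arm:
  targets:
    - [0, 0, 0, -1.3, -3.4, -0.4, 85]
    - [0, 0, 0, -1.3, -3.4, -0.4, 85]
    - [0, 0, 0, -1.3, -3.4, -0.4, 85]
    - [0, 0, 0, -1.3, -3.4, -0.4, 85]

```text
t: 2.1
tool_pos: [0.5592, -0.2059, 0.3965]
eef_rot: [[-0.993, -0.114, -0.002], [-0.114, 0.993, 0.001], [0.002, 0.001, -1.0]]
ft_force: [0.3, 1.2, -0.4]
finger_gap: 0.994
grip_force: 0.0
```

```bash
python3 - <<'E'
from h import *
c=cam('wrist'); cv2.imwrite('pics/w1.png',c['image']); np.savez('w1.npz',**{k:c[k] for k in ['image','z_map','K','T']})
w=world(c); print(c['T'].round(3).tolist(), read_state()['tool_pos'])
P=w[(w[...,2]>.218)&(w[...,2]<.26)&(abs(w[...,0]-.56)<.16)]
print(len(P),P.mean(0),P.min(0),P.max(0))
d=np.linalg.svd(P[:,:2]-P[:,:2].mean(0))[2][0]; print(np.degrees(np.arctan2(d[1],d[0])))
m=((w[...,2]>.117)&(w[...,2]<.13)).astype(np.uint8)
q=w[m>0][:,:2].astype(np.float32); q=q[(abs(q[:,0]-.56)<.2)&(abs(q[:,1]+.21)<.15)]; print('rim',len(q),cv2.minAreaRect(q))
E
```

```text
[[-0.114, -0.957, -0.268, 0.49], [0.994, -0.109, -0.033, -0.214], [0.002, -0.27, 0.963, 0.54], [0.0, 0.0, 0.0, 1.0]] [ 0.55890566 -0.20460485  0.39679074]
2160 [ 0.55156856 -0.20704019  0.23445445] [ 0.43364208 -0.22438127  0.21804818] [ 0.69276867 -0.18978348  0.23957635]
6.620153577827557
rim 3280 ((0.6077252626419067, -0.20318496227264404), (0.35673853754997253, 0.19686736166477203), 12.785930633544922)
```

View pics/w1.png

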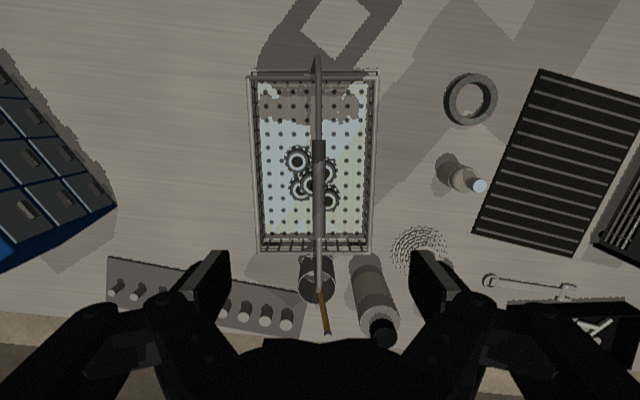

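The wrist picture shows the basket between (250,70) and (378,250) with the bail bar at u≈318. The cups are heaped near (312,175). The bar midpoint is (0.563,-0.207), and its top at 0.2375 m matches the expected 0.237.

```bash
python3 -c "
from h import *
print(row([.5633,-.2071,.211],186.65),read_state()['tool_pos'])"
```

```text
[0.01, -0.01, -0.0, -0.11, -0.08, 4.64] [ 0.55890566 -0.20460485  0.39679074]
```

Call:
jog_arm:
  targets:
    - [0, 0, 0, -0.1, -0.06, 1.5, 85]
    - [0, 0, 0, -0.1, -0.06, 3.0, 85]
    - [0, 0, 0, -0.1, -0.06, 4.3, 60]
    - [0, 0, 0, -0.1, -0.06, 4.64, 40]
    - [0, 0, 0, -0.1, -0.06, 4.64, 20]
    - [0, 0, 0, -0.1, -0.06, 4.64, 8]
    - [0, 0, 0, -0.1, -0.06, 4.64, 8]
    - [0, 0, 0, -0.1, -0.06, 4.64, 8]
    - [0, 0, 0, -0.1, -0.06, 4.64, 8]
    - [0, 0, 0, -0.1, -0.06, 4.64, 8]
  newtons: 80

```text
t: 3.4
tool_pos: [0.5649, -0.2071, 0.2155]
eef_rot: [[-0.993, -0.116, 0.005], [-0.116, 0.993, -0.002], [-0.004, -0.003, -1.0]]
ft_force: [-0.7, 1.5, 6.7]
finger_gap: 0.133
grip_force: 78.4
```

```bash
python3 -c "
from h import *
s=read_state();print(row([.5633,-.2071,.211],186.65),s['tool_pos'],s['finger_gap']*85.4,s['grip_force'],s['ft_force'])"
```

```text
[-0.02, 0.02, 0.0, 0.04, 0.01, 0.11] [ 0.56494143 -0.20712157  0.2154855 ] 11.316098626417505 78.40808629989624 [-0.68890664  1.49597122  6.66209675]
```

Call:
jog_arm:
  targets:
    - [0, 0, 0, 0, 0, -0.15, 8]
    - [0, 0, 0, 0, 0, -0.4, 8]
    - [0, 0, 0, 0, 0, -0.6, 8]
    - [0, 0, 0, 0, 0, -0.6, 8]
  newtons: 100

```text
t: 3.9
tool_pos: [0.5638, -0.2067, 0.2371]
eef_rot: [[-0.993, -0.116, 0.001], [-0.116, 0.993, -0.001], [-0.001, -0.001, -1.0]]
ft_force: [0.3, -0.2, -5.2]
finger_gap: 0.124
grip_force: 97.6
```

```bash
cat > bk.py <<'E'
from h import *
import sys
c=cam('wrist'); cv2.imwrite('pics/%s.png'%sys.argv[1],c['image']); w=world(c); s=read_state(); t=s['tool_pos']
print(t,s['ft_force'],s['ft_torque'],s['finger_gap']*85.4,s['grip_force'])
# basket rim plane relative to the tool: points 85..115 mm below grip
rel=(w-t)@np.array(s['eef_rot'])   # tool axes
r=np.abs(rel); lo=(rel[...,2]>.06)&(rel[...,2]<.11)&(r[...,0]<.14)&(r[...,1]<.1)
q=rel[lo]; print(len(q)); 
A=np.c_[q[:,:2],np.ones(len(q))]
for i in range(8):
    k=np.linalg.lstsq(A,q[:,2],rcond=None)[0]; e=abs(A@k-q[:,2]); A,q=A[e<max(.003,2*e.std())],q[e<max(.003,2*e.std())]
print('tilt deg',np.degrees(k[:2]),'rim below tool',k[2],len(q)); print(cv2.minAreaRect(q[:,:2].astype(np.float32)))
E
python3 bk.py w2
```

```text
[ 0.563562   -0.20652929  0.23644418] [ 0.68786219 -0.25555741 -6.24106498] [0.04478621 0.11226616 0.00487373] 10.742504839320956 97.62135028839111
8591
tilt deg [-0.1750831  -0.23676396] rim below tool 0.08996073247374403 7188
((0.005031794309616089, -0.006526589393615723), (0.2586391270160675, 0.17317867279052734), 0.10684916377067566)
```

View pics/w2.png

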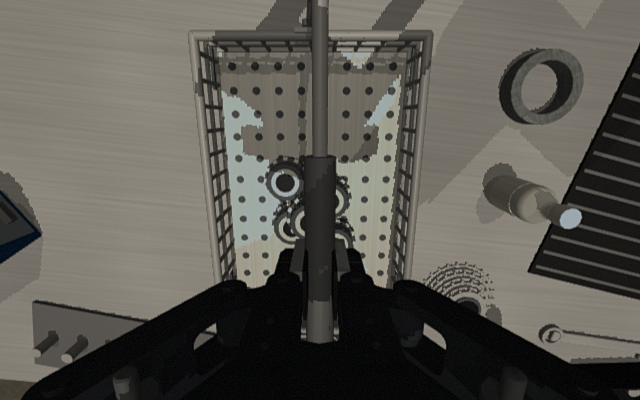

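The basket is held level, with a 6.2 N load and the underside at about 0.091 m. The bail leans slightly, so the basket middle is about 7.5 mm off in tool y. I'll lift it, draw it back from the cans, then traverse.

```bash
python3 - <<'E'
from h import *
c=dict(np.load('top0.npz')); w=world(c)
for n,(u0,u1,v0,v1) in dict(c1=(270,302,140,178),c2=(315,338,140,178),cup=(343,367,145,185),bottle=(285,308,212,240)).items():
    q=w[v0:v1,u0:u1].reshape(-1,3); q=q[q[:,2]>.06]; print(n,q.min(0).round(3),q.max(0).round(3))
for p,y in [([.5635,-.2065,.305],186.65),([.48,-.2065,.305],186.65),([.48,.2278,.305],172.27),([.535,.2278,.305],172.27)]: print(row(p,y))
E
```

```text
c1 [0.753 0.029 0.061] [0.819 0.091 0.199]
c2 [ 0.757 -0.117  0.061] [ 0.819 -0.054  0.179]
cup [ 0.68 -0.22  0.06] [ 0.819 -0.155  0.235]
bottle [0.54  0.006 0.062] [0.58  0.045 0.123]
[-0.0, 0.0, 0.0, 0.0, 0.0, -1.71]
[-0.0, 0.0, 0.0, 2.07, 0.24, -1.71]
[-0.0, 0.0, 1.44, 0.81, 11.03, -1.72]
[-0.0, 0.0, 1.44, -0.55, 10.87, -1.72]
```

Call:
jog_arm:
  targets:
    - [0, 0, 0, 0, 0, -0.4, 8]
    - [0, 0, 0, 0, 0, -1.0, 8]
    - [0, 0, 0, 0.1, 0, -1.5, 8]
    - [0, 0, 0, 0.4, 0.2, -1.7, 8]
    - [0, 0, 0.1, 0.8, 0.6, -1.72, 8]
    - [0, 0, 0.3, 1.0, 1.2, -1.72, 8]
    - [0, 0, 0.5, 1.05, 2.1, -1.72, 8]
    - [0, 0, 0.7, 1.05, 3.1, -1.72, 8]
    - [0, 0, 0.9, 1.0, 4.1, -1.72, 8]
    - [0, 0, 1.1, 0.9, 5.1, -1.72, 8]
    - [0, 0, 1.25, 0.75, 6.1, -1.72, 8]
    - [0, 0, 1.35, 0.55, 7.1, -1.72, 8]

```text
t: 5.45
tool_pos: [0.5071, 0.0745, 0.3048]
eef_rot: [[-0.993, 0.119, -0.001], [0.119, 0.993, 0.0], [0.001, -0.0, -1.0]]
ft_force: [0.7, -1.0, -6.1]
finger_gap: 0.126
grip_force: 98.0
```

```bash
python3 -c "
from h import *
s=read_state();print(s['joint_vel'].round(1),s['tool_pos']);print(row([.535,.2278,.305],172.27))"
```

```text
[37.7  8.5 -8.4  0.  -0.5 45.2] [0.50711099 0.0744538  0.30480058]
[-0.0, -0.0, 0.09, -0.23, 3.89, -0.01]
```

Call:
jog_arm:
  targets:
    - [0, 0, 0.05, -0.05, 0.9, 0, 8]
    - [0, 0, 0.09, -0.1, 1.8, 0, 8]
    - [0, 0, 0.09, -0.2, 2.6, 0, 8]
    - [0, 0, 0.09, -0.23, 3.2, 0, 8]
    - [0, 0, 0.09, -0.23, 3.55, 0, 8]
    - [0, 0, 0.09, -0.23, 3.7, 0.4, 8]
    - [0, 0, 0.09, -0.23, 3.75, 1.0, 8]
    - [0, 0, 0.09, -0.23, 3.75, 1.6, 8]
    - [0, 0, 0.09, -0.23, 3.75, 2.2, 8]
    - [0, 0, 0.09, -0.23, 3.75, 2.5, 8]
    - [0, 0, 0.09, -0.23, 3.75, 2.5, 8]

```text
t: 6.82
tool_pos: [0.5346, 0.2203, 0.2036]
eef_rot: [[-0.991, 0.135, -0.003], [0.135, 0.991, -0.001], [0.003, -0.001, -1.0]]
ft_force: [-0.0, -0.0, -4.4]
finger_gap: 0.121
grip_force: 98.0
```

```bash
cat >> bk.py <<'E'
b=np.array(s['eef_rot'])@np.r_[0,-.0075,0]+t; print('basket centre est',b[:2])
# mat edges: dark points at z<.015 -> coordinates in mat frame
C=np.array([.534,.2204]);a=np.radians(-7.73);Q=np.array([[np.cos(a),np.sin(a)],[-np.sin(a),np.cos(a)]])
m=(w[...,2]<.02)&(w[...,2]>-.01)&(c['image'].max(2)<60); p=(w[m][:,:2]-C)@Q.T
p=p[(abs(p[:,0])<.2)&(abs(p[:,1])<.12)]; print('mat in own frame',len(p),np.percentile(p,[.5,99.5],axis=0).round(4).tolist())
wr=t+q@np.array(s['eef_rot']).T; p=(wr[:,:2]-C)@Q.T; print('rim in mat frame',np.percentile(p,[.5,99.5],axis=0).round(4).tolist(),cv2.minAreaRect(p.astype(np.float32)))
print(row([.535,.2278,.1515],172.27))
E
python3 bk.py w3
```

```text
[0.53536223 0.22052669 0.20487925] [ 0.04696714  0.48498013 -5.91199074] [0.01792854 0.04476119 0.05564718] 10.63909196966724 98.02726864814758
8163
tilt deg [-0.64384915 -2.93016249] rim below tool 0.09164072279781461 7072
((0.006913080811500549, -0.006420031189918518), (0.25927436351776123, 0.1730775088071823), 0.18579693138599396)
basket centre est [0.53435198 0.21309504]
mat in own frame 275 [[-0.1423, -0.1053], [0.1278, 0.1028]]
rim in mat frame [[-0.1308, -0.0916], [0.1188, 0.08]] ((-0.005629748106002808, -0.006141580641269684), (0.17308039963245392, 0.2592736780643463), 89.8027114868164)
[-0.0, -0.0, -0.0, 0.03, 0.18, 1.33]
```

View pics/w3.png

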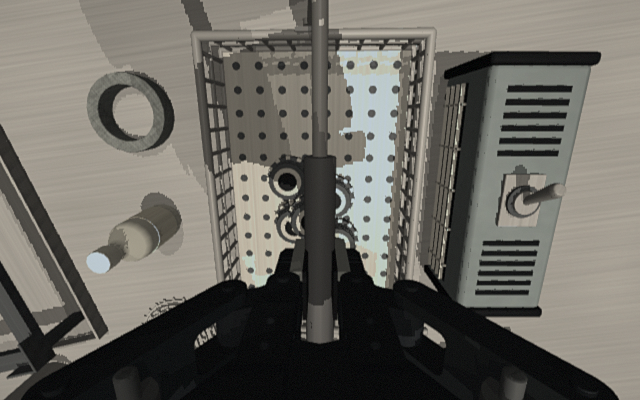

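The basket hangs over the mat, its rim from (195,30) to (435,30), with the blower and its switch at (525,200). It has swung to a roll of about 3°, so I'll centre it and let it settle.

Call:
jog_arm:
  targets:
    - [0, 0, 0, 0.03, 0.06, 0.1, 8]
    - [0, 0, 0, 0.03, 0.12, 0.3, 8]
    - [0, 0, 0, 0.03, 0.18, 0.5, 8]
    - [0, 0, 0, 0.03, 0.18, 0.6, 8]
    - [0, 0, 0, 0.03, 0.18, 0.6, 8]
    - [0, 0, 0, 0.03, 0.18, 0.6, 8]
    - [0, 0, 0, 0.03, 0.18, 0.6, 8]
    - [0, 0, 0, 0.03, 0.18, 0.6, 8]

```text
t: 7.88
tool_pos: [0.5354, 0.2282, 0.1813]
eef_rot: [[-0.991, 0.134, 0.0], [0.134, 0.991, 0.0], [-0.0, 0.0, -1.0]]
ft_force: [0.0, -0.1, -6.0]
finger_gap: 0.122
grip_force: 98.0
```

```bash
python3 bk.py w4
```

```text
[0.53533766 0.22818983 0.18117567] [-0.02929613 -0.21058947 -6.54121457] [ 0.00187074  0.06024263 -0.02728145] 10.962245857218525 98.01090717315674
8391
tilt deg [-0.39529728 -2.92838865] rim below tool 0.09029528474747506 7068
((0.0064131394028663635, -0.005937501788139343), (0.2576160132884979, 0.17309822142124176), 0.16192232072353363)
basket centre est [0.53433046 0.22075777]
mat in own frame 1760 [[-0.1511, -0.1032], [0.1147, 0.1034]]
rim in mat frame [[-0.1307, -0.0837], [0.1189, 0.088]] ((-0.0061062052845954895, 0.0019675567746162415), (0.17309749126434326, 0.25761649012565613), 89.85031127929688)
[0.0, 0.0, 0.0, 0.01, -0.01, 0.74]
```

Call:
jog_arm:
  targets:
    - [0, 0, 0, 0, 0, 0.15, 8]
    - [0, 0, 0, 0, -0.02, 0.32, 8]
    - [0, 0, 0, 0, -0.04, 0.45, 8]
    - [0, 0, 0, 0, -0.04, 0.53, 8]
    - [0, 0, 0, 0, -0.04, 0.6, 8]
    - [0, 0, 0, 0, -0.04, 0.66, 8]
    - [0, 0, 0, 0, -0.04, 0.72, 8]
    - [0, 0, 0, 0, -0.04, 0.77, 8]
    - [0, 0, 0, 0, -0.04, 0.8, 8]
    - [0, 0, 0, 0, -0.04, 0.8, 8]

```text
t: 9.18
tool_pos: [0.5351, 0.2268, 0.1497]
eef_rot: [[-0.991, 0.134, 0.0], [0.134, 0.991, 0.0], [-0.0, 0.0, -1.0]]
ft_force: [-3.0, 0.4, 1.3]
finger_gap: 0.125
grip_force: 98.8
```

```bash
python3 bk.py w5
```

```text
[0.53515537 0.22680461 0.14967304] [-3.78342924  1.11696096  1.04650382] [ 0.06421931  0.47262229 -0.01098517] 10.643878205927848 98.87279391288757
8290
tilt deg [-0.07148622 -0.05384129] rim below tool 0.09057381825646162 6982
((0.005986370146274567, -0.00611104816198349), (0.2575623095035553, 0.1732734739780426), 0.09093848615884781)
basket centre est [0.53414905 0.21937243]
mat in own frame 6623 [[-0.1509, -0.1009], [0.0929, 0.1063]]
rim in mat frame [[-0.13, -0.0854], [0.1194, 0.0865]] ((-0.005656033754348755, 0.000417366623878479), (0.1732732504606247, 0.25756072998046875), 89.92811584472656)
[0.0, 0.0, 0.0, 0.01, 0.02, -0.05]
```

The basket stands flat and centred, square with the mat to about 0.1°. Next I release it and push the bail over to the -y side from behind.

Call:
jog_arm:
  targets:
    - [0, 0, 0, 0, 0, 0, 50]
    - [0, 0, 0, 0, 0, 0, 50]
    - [0, 0, 0, 0, 0, 0, 50]
    - [0, 0, 0, 0, 0, -0.7, 50]
    - [0, 0, 0, 0, 0, -1.4, 40]
    - [0, 0, 0, 0, 0, -1.6, 10]
    - [0, 0, 0, 0, 0.6, -1.6, 0]
    - [0, 0, 0, 0, 1.1, -1.6, 0]
    - [0, 0, 0, 0, 1.1, -0.9, 0]
    - [0, 0, 0, 0, 1.1, -0.1, 0]
    - [0, 0, 0, 0, 1.1, 0.25, 0]
    - [0, 0, 0, 0, 1.1, 0.25, 0]
  newtons: 40

```text
t: 10.72
tool_pos: [0.54, 0.2702, 0.1376]
eef_rot: [[-0.991, 0.134, -0.003], [0.134, 0.991, -0.001], [0.003, -0.001, -1.0]]
ft_force: [1.1, 0.3, -0.4]
finger_gap: -0.001
grip_force: 0.0
```

Call:
jog_arm:
  targets:
    - [0, 0, 0, 0, -0.3, 0, 0]
    - [0, 0, 0, 0, -0.6, 0, 0]
    - [0, 0, 0, 0, -0.9, 0, 0]
    - [0, 0, 0, 0, -1.3, 0.1, 0]
    - [0, 0, 0, 0, -1.7, 0.2, 0]
    - [0, 0, 0, 0, -2.1, 0.4, 0]
    - [0, 0, 0, 0, -2.4, 0.5, 0]
    - [0, 0, 0, 0, -2.4, 0.5, 0]
    - [0, 0, 0, 0, -2.4, 0.5, 0]

```text
t: 11.85
tool_pos: [0.5283, 0.1753, 0.1192]
eef_rot: [[-0.991, 0.134, 0.0], [0.134, 0.991, 0.0], [-0.0, 0.0, -1.0]]
ft_force: [0.4, 0.4, 0.0]
finger_gap: 0.003
grip_force: 0.0
```

```bash
python3 -c "
from h import *
print(row([.51,.22,.30],172.27))"
```

```text
[0.0, 0.0, 0.0, 0.6, 1.05, -4.52]
```

Call:
jog_arm:
  targets:
    - [0, 0, 0, 0, 0, -1, 0]
    - [0, 0, 0, 0.2, 0.4, -2.5, 30]
    - [0, 0, 0, 0.6, 1.05, -4, 50]
    - [0, 0, 0, 0.6, 1.05, -4.5, 50]
    - [0, 0, 0, 0.6, 1.05, -4.5, 50]
    - [0, 0, 0, 0.6, 1.05, -4.5, 50]

```text
t: 12.6
tool_pos: [0.5093, 0.22, 0.2975]
eef_rot: [[-0.991, 0.134, -0.002], [0.134, 0.991, -0.0], [0.002, -0.001, -1.0]]
ft_force: [-0.6, 0.0, -0.2]
finger_gap: 0.589
grip_force: 0.0
```

```bash
cat > look.py <<'E'
from h import *
import sys
c=cam('wrist'); cv2.imwrite('pics/%s.png'%sys.argv[1],c['image']); w=world(c); np.savez('%s.npz'%sys.argv[1],**{k:c[k] for k in ['image','z_map','K','T']})
print(read_state()['tool_pos'],read_state()['joint_pos'].round(1))
C=np.array([.534,.2204]);a=np.radians(-7.73);Q=np.array([[np.cos(a),np.sin(a)],[-np.sin(a),np.cos(a)]])
p=(w[...,:2]-C)@Q.T; z=w[...,2]
m=(z>.051)&(z<.066)&(abs(p[...,0])<.14)&(abs(p[...,1])<.125)
q=p[m]; print('rim+bail',len(q),np.percentile(q,[.3,99.7],axis=0).round(4).tolist())
i=m&(abs(p[...,1])<.095); print('rim',cv2.minAreaRect(p[i].astype(np.float32)))
f=(z>.015)&(abs(p[...,0])<.11)&(abs(p[...,1])<.07)
for lo,hi in [(.024,.036),(.044,.058)]:
    k=(f&(z>lo)&(z<hi)).astype(np.uint8); n,l,st,ce=cv2.connectedComponentsWithStats(k)
    for j in range(1,n):
        if st[j,4]>40: q=p[l==j]; print(lo,st[j,4],'mid',((q.min(0)+q.max(0))/2).round(4),'size',np.ptp(q,axis=0).round(3),'px',ce[j].round())
E
python3 look.py w6
```

```text
[0.50913535 0.21971082 0.29698302] [ 11.1   5.1  90.4  -0.   84.7 -71.2]
rim+bail 4762 [[-0.1348, -0.1118], [0.1316, 0.0868]]
rim ((-0.001367911696434021, -0.002899251878261566), (0.26741939783096313, 0.18203262984752655), 0.4251396954059601)
0.024 486 mid [-0.0128 -0.0237] size [0.034 0.034] px [305. 178.]
0.024 304 mid [0.0036 0.0157] size [0.032 0.034] px [336. 188.]
0.024 237 mid [ 0.0303 -0.0213] size [0.033 0.029] px [305. 210.]
0.024 417 mid [0.0472 0.0213] size [0.033 0.033] px [337. 220.]
0.044 515 mid [ 0.0169 -0.0014] size [0.033 0.032] px [321. 203.]
```

View pics/w6.png

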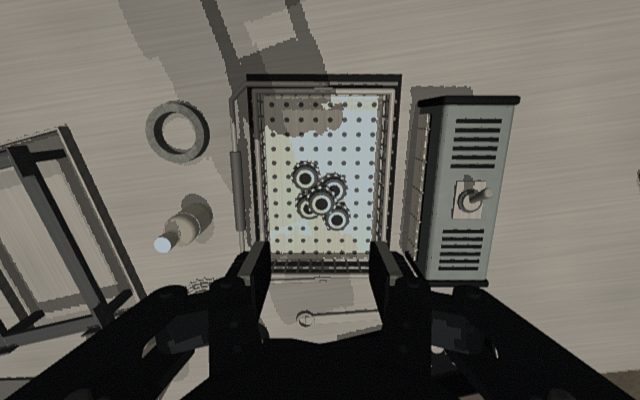

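The handle lies folded down on the -y side (left, u≈237), and the basket is on the mat. The cups stand around (321,203) with the fifth one on top. In the mat frame they match a 42 mm diamond centred on (17,-1) mm, long diagonal at 37°. I'll pick them one by one.

```bash
cat >> h.py <<'E'
def mat(p,z):
    a=np.radians(-7.73); return np.r_[np.array([[np.cos(a),-np.sin(a)],[np.sin(a),np.cos(a)]])@p+[.534,.2204],z]
def plan(pick,place,yaw,z,hi,zp=.017):
    for n,p in [('above',mat(pick,hi)),('pick',mat(pick,z))]: print(n,row(p,yaw))
    s=dict(read_state()); s['eef_rot']=down(yaw); s['tool_pos']=mat(pick,z)
    for n,p in [('over',mat(place,hi)),('place',mat(place,zp))]: print(n,row(p,yaw,s))
E
python3 -c "
from h import *
plan([.0169,-.0012],[-.07,.038],209.1,.038,.09)"
```

```text
above [-0.0, -0.02, -3.68, -1.05, 0.08, 5.17]
pick [-0.0, -0.02, -3.68, -1.06, 0.08, 6.47]
over [0.0, 0.0, 0.0, 1.15, 2.09, -1.3]
place [0.0, 0.0, 0.0, 1.15, 2.09, 0.52]
```

Call:
jog_arm:
  targets:
    - [0, 0, -1, -0.3, 0, 1.3, 50]
    - [0, 0, -2, -0.7, 0.04, 2.7, 50]
    - [0, 0, -3, -1.05, 0.08, 4, 50]
    - [0, 0, -3.68, -1.05, 0.08, 5.0, 50]
    - [0, 0, -3.68, -1.05, 0.08, 5.7, 50]
    - [0, 0, -3.68, -1.05, 0.08, 6.3, 50]
    - [0, 0, -3.68, -1.05, 0.08, 6.45, 50]
    - [0, 0, -3.68, -1.05, 0.08, 6.45, 25]
    - [0, 0, -3.68, -1.05, 0.08, 6.45, 25]
    - [0, 0, -3.68, -1.05, 0.08, 6.45, 25]
    - [0, 0, -3.68, -1.05, 0.08, 6.45, 25]
  newtons: 40

```text
t: 14.02
tool_pos: [0.5524, 0.2176, 0.0417]
eef_rot: [[-0.874, -0.486, 0.001], [-0.486, 0.874, 0.0], [-0.001, -0.0, -1.0]]
ft_force: [-0.9, 0.7, -0.1]
finger_gap: 0.375
grip_force: 39.7
```

Call:
jog_arm:
  targets:
    - [0, 0, 0, 0, 0, -0.4, 25]
    - [0, 0, 0, 0.2, 0.4, -0.6, 25]
    - [0, 0, 0, 0.7, 1.2, -0.6, 25]
    - [0, 0, 0, 1.1, 1.95, -0.4, 25]
    - [0, 0, 0, 1.15, 2.09, 0, 25]
    - [0, 0, 0, 1.15, 2.09, 0.35, 25]
    - [0, 0, 0, 1.15, 2.09, 0.52, 25]
    - [0, 0, 0, 1.15, 2.09, 0.54, 25]
    - [0, 0, 0, 1.15, 2.09, 0.54, 46]
    - [0, 0, 0, 1.15, 2.09, 0.54, 46]
    - [0, 0, 0, 1.15, 2.09, 0, 50]
    - [0, 0, 0, 1.15, 2.09, -0.8, 50]

```text
t: 15.52
tool_pos: [0.4705, 0.2678, 0.073]
eef_rot: [[-0.874, -0.486, -0.002], [-0.486, 0.874, -0.001], [0.002, 0.0, -1.0]]
ft_force: [0.7, 0.3, -0.1]
finger_gap: 0.586
grip_force: 0.0
```

```bash
python3 -c "
from h import *
print(read_state()['tool_pos'])
plan([-.0128,-.0237],[-.07,-.038],209.1,.018,.09)"
```

```text
[0.47047896 0.26784268 0.07302195]
above [0.0, -0.01, -0.0, -0.2, -2.09, -0.43]
pick [0.0, -0.01, -0.0, -0.2, -2.09, 1.37]
over [0.0, 0.0, 0.0, 1.36, 0.57, -1.8]
place [0.0, 0.0, 0.0, 1.36, 0.57, 0.02]
```

Call:
jog_arm:
  targets:
    - [0, 0, 0, 0, -0.7, 0, 50]
    - [0, 0, 0, -0.1, -1.5, 0, 50]
    - [0, 0, 0, -0.2, -2.0, 0.1, 50]
    - [0, 0, 0, -0.2, -2.09, 0.5, 50]
    - [0, 0, 0, -0.2, -2.09, 1.0, 50]
    - [0, 0, 0, -0.2, -2.09, 1.3, 50]
    - [0, 0, 0, -0.2, -2.09, 1.35, 50]
    - [0, 0, 0, -0.2, -2.09, 1.35, 25]
    - [0, 0, 0, -0.2, -2.09, 1.35, 25]
    - [0, 0, 0, -0.2, -2.09, 1.35, 25]
    - [0, 0, 0, -0.2, -2.09, 1.35, 25]

```text
t: 16.9
tool_pos: [0.519, 0.199, 0.0193]
eef_rot: [[-0.874, -0.486, 0.001], [-0.486, 0.874, 0.0], [-0.001, -0.0, -1.0]]
ft_force: [-0.2, 0.0, -0.0]
finger_gap: 0.372
grip_force: 39.6
```

Gripped (32 mm opening). Now I place it.

Call:
jog_arm:
  targets:
    - [0, 0, 0, 0, 0, -0.6, 25]
    - [0, 0, 0, 0.2, 0.1, -0.9, 25]
    - [0, 0, 0, 0.8, 0.35, -0.9, 25]
    - [0, 0, 0, 1.3, 0.55, -0.8, 25]
    - [0, 0, 0, 1.36, 0.57, -0.5, 25]
    - [0, 0, 0, 1.36, 0.57, -0.15, 25]
    - [0, 0, 0, 1.36, 0.57, 0, 25]
    - [0, 0, 0, 1.36, 0.57, 0, 25]
    - [0, 0, 0, 1.36, 0.57, 0, 46]
    - [0, 0, 0, 1.36, 0.57, 0, 46]
    - [0, 0, 0, 1.36, 0.57, -0.6, 50]
    - [0, 0, 0, 1.36, 0.57, -1.35, 50]

```text
t: 18.4
tool_pos: [0.4595, 0.1923, 0.0726]
eef_rot: [[-0.874, -0.486, -0.002], [-0.486, 0.874, -0.0], [0.002, 0.001, -1.0]]
ft_force: [0.6, -0.5, -0.4]
finger_gap: 0.584
grip_force: 0.0
```

```bash
python3 -c "
from h import *
print(read_state()['tool_pos'])
plan([.0472,.0213],[.07,.038],209.1,.018,.09)"
```

```text
[0.45951372 0.19228984 0.07259447]
above [0.0, -0.01, -0.0, -3.23, -0.57, -0.44]
pick [0.0, -0.01, -0.0, -3.24, -0.57, 1.36]
over [0.0, 0.0, 0.0, -0.71, -0.01, -1.8]
place [0.0, 0.0, 0.0, -0.71, -0.01, 0.02]
```

Call:
jog_arm:
  targets:
    - [0, 0, 0, -0.6, -0.1, 0, 50]
    - [0, 0, 0, -1.6, -0.3, 0, 50]
    - [0, 0, 0, -2.7, -0.5, 0, 50]
    - [0, 0, 0, -3.2, -0.57, 0.2, 50]
    - [0, 0, 0, -3.24, -0.57, 0.6, 50]
    - [0, 0, 0, -3.24, -0.57, 1.1, 50]
    - [0, 0, 0, -3.24, -0.57, 1.35, 50]
    - [0, 0, 0, -3.24, -0.57, 1.35, 50]
    - [0, 0, 0, -3.24, -0.57, 1.35, 25]
    - [0, 0, 0, -3.24, -0.57, 1.35, 25]
    - [0, 0, 0, -3.24, -0.57, 1.35, 25]
    - [0, 0, 0, -3.24, -0.57, 1.35, 25]

```text
t: 19.9
tool_pos: [0.585, 0.2357, 0.0198]
eef_rot: [[-0.874, -0.486, 0.001], [-0.486, 0.874, 0.0], [-0.001, -0.0, -1.0]]
ft_force: [-0.2, -0.4, 4.5]
finger_gap: 0.374
grip_force: 40.0
```

Call:
jog_arm:
  targets:
    - [0, 0, 0, 0, 0, -0.4, 25]
    - [0, 0, 0, -0.2, 0, -0.6, 25]
    - [0, 0, 0, -0.6, 0, -0.5, 25]
    - [0, 0, 0, -0.71, 0, -0.2, 25]
    - [0, 0, 0, -0.71, 0, 0, 25]
    - [0, 0, 0, -0.71, 0, 0, 25]
    - [0, 0, 0, -0.71, 0, 0, 46]
    - [0, 0, 0, -0.71, 0, 0, 46]
    - [0, 0, 0, -0.71, 0, -0.6, 50]
    - [0, 0, 0, -0.71, 0, -1.35, 50]

```text
t: 21.15
tool_pos: [0.6082, 0.249, 0.0723]
eef_rot: [[-0.874, -0.486, -0.003], [-0.486, 0.874, -0.001], [0.003, 0.001, -1.0]]
ft_force: [0.2, -0.6, -0.3]
finger_gap: 0.582
grip_force: 0.0
```

```bash
python3 -c "
from h import *
print(read_state()['tool_pos'])
plan([.030,-.0185],[.07,-.038],119.1,.018,.09)"
```

```text
[0.60817636 0.24903809 0.07233614]
above [-0.01, -0.02, 9.0, 1.65, -0.54, -0.44]
pick [-0.01, -0.02, 9.0, 1.64, -0.55, 1.36]
over [0.0, 0.0, 0.0, -0.99, 0.51, -1.8]
place [0.0, 0.0, 0.0, -0.99, 0.51, 0.02]
```

Call:
jog_arm:
  targets:
    - [0, 0, 1, 0.1, 0, -1.0, 50]
    - [0, 0, 2, 0.3, -0.1, -2, 50]
    - [0, 0, 3, 0.6, -0.2, -3, 50]
    - [0, 0, 4, 0.9, -0.3, -3, 50]
    - [0, 0, 5, 1.2, -0.4, -3, 50]
    - [0, 0, 6, 1.4, -0.5, -3, 50]
    - [0, 0, 7, 1.64, -0.55, -3, 50]
    - [0, 0, 8, 1.64, -0.55, -3, 50]
    - [0, 0, 9, 1.64, -0.55, -3, 50]
    - [0, 0, 9, 1.64, -0.55, -3, 50]
    - [0, 0, 9, 1.64, -0.55, -3, 50]

```text
t: 22.52
tool_pos: [0.5625, 0.1982, 0.1929]
eef_rot: [[-0.489, 0.872, -0.0], [0.872, 0.489, -0.0], [0.0, -0.0, -1.0]]
ft_force: [0.4, -0.3, 0.1]
finger_gap: 0.587
grip_force: 0.0
```

```bash
python3 look.py w7; python3 -c "
from h import *
plan([.030,-.0185],[.07,-.038],119.1,.018,.09)"
```

```text
[0.56255847 0.19821679 0.19289599] [  8.   15.1  91.   -0.   73.9 -21.2]
rim+bail 9398 [[-0.1349, -0.1115], [0.1311, 0.0866]]
rim ((-0.0013353675603866577, -0.003953330218791962), (0.2688670754432678, 0.18203143775463104), 0.0007706620963290334)
0.024 1121 mid [-0.0689  0.0388] size [0.035 0.034] px [272.  78.]
0.024 960 mid [-0.0703 -0.0374] size [0.035 0.034] px [228. 142.]
0.024 926 mid [0.004  0.0157] size [0.034 0.034] px [319. 144.]
0.024 906 mid [0.069  0.0386] size [0.034 0.034] px [383. 165.]
0.024 847 mid [ 0.0301 -0.0189] size [0.034 0.034] px [319. 186.]
above [-0.0, -0.0, 0.01, 0.01, -0.03, 2.57]
pick [-0.0, -0.0, 0.01, 0.01, -0.03, 4.37]
over [0.0, 0.0, 0.0, -0.99, 0.51, -1.8]
place [0.0, 0.0, 0.0, -0.99, 0.51, 0.02]
```

All three placed cups are within about 1 mm of their targets. The last two stand at (30,-19) and (4,16) mm.

Call:
jog_arm:
  targets:
    - [0, 0, 0, 0, -0.02, 1.2, 50]
    - [0, 0, 0, 0, -0.02, 2.5, 50]
    - [0, 0, 0, 0, -0.02, 3.5, 50]
    - [0, 0, 0, 0, -0.02, 4.1, 50]
    - [0, 0, 0, 0, -0.02, 4.35, 50]
    - [0, 0, 0, 0, -0.02, 4.35, 50]
    - [0, 0, 0, 0, -0.02, 4.35, 25]
    - [0, 0, 0, 0, -0.02, 4.35, 25]
    - [0, 0, 0, 0, -0.02, 4.35, 25]
    - [0, 0, 0, 0, -0.02, 4.35, 25]

```text
t: 23.82
tool_pos: [0.5633, 0.1981, 0.0207]
eef_rot: [[-0.486, 0.874, 0.003], [0.874, 0.486, 0.0], [-0.001, 0.003, -1.0]]
ft_force: [-0.1, -0.2, 7.0]
finger_gap: 0.373
grip_force: 40.3
```

Call:
jog_arm:
  targets:
    - [0, 0, 0, 0, 0, -0.4, 25]
    - [0, 0, 0, -0.2, 0.1, -0.7, 25]
    - [0, 0, 0, -0.7, 0.35, -0.7, 25]
    - [0, 0, 0, -0.97, 0.5, -0.5, 25]
    - [0, 0, 0, -0.99, 0.51, -0.15, 25]
    - [0, 0, 0, -0.99, 0.51, 0, 25]
    - [0, 0, 0, -0.99, 0.51, 0, 25]
    - [0, 0, 0, -0.99, 0.51, 0, 46]
    - [0, 0, 0, -0.99, 0.51, 0, 46]
    - [0, 0, 0, -0.99, 0.51, -0.6, 50]
    - [0, 0, 0, -0.99, 0.51, -1.35, 50]

```text
t: 25.2
tool_pos: [0.5975, 0.1733, 0.0718]
eef_rot: [[-0.486, 0.874, -0.004], [0.874, 0.486, -0.0], [0.002, -0.003, -1.0]]
ft_force: [-0.2, -0.0, 0.1]
finger_gap: 0.586
grip_force: 0.0
```

```bash
python3 -c "
from h import *
print(read_state()['tool_pos'])
plan([.004,.0157],[0,0],119.1,.018,.09)"
```

```text
[0.5975246  0.17325591 0.07175486]
above [-0.02, -0.01, -0.0, 2.06, -0.5, -0.45]
pick [-0.02, -0.01, -0.0, 2.05, -0.49, 1.35]
over [0.0, 0.0, 0.0, -0.25, -0.32, -1.8]
place [0.0, 0.0, 0.0, -0.25, -0.32, 0.02]
```

Call:
jog_arm:
  targets:
    - [0, 0, 0, 0.5, -0.1, 0, 50]
    - [0, 0, 0, 1.3, -0.3, 0, 50]
    - [0, 0, 0, 1.9, -0.47, 0, 50]
    - [0, 0, 0, 2.05, -0.49, 0.3, 50]
    - [0, 0, 0, 2.05, -0.49, 0.8, 50]
    - [0, 0, 0, 2.05, -0.49, 1.2, 50]
    - [0, 0, 0, 2.05, -0.49, 1.3, 50]
    - [0, 0, 0, 2.05, -0.49, 1.3, 25]
    - [0, 0, 0, 2.05, -0.49, 1.3, 25]
    - [0, 0, 0, 2.05, -0.49, 1.3, 25]
    - [0, 0, 0, 2.05, -0.49, 1.3, 25]

```text
t: 26.58
tool_pos: [0.5423, 0.2354, 0.0214]
eef_rot: [[-0.486, 0.874, 0.001], [0.874, 0.486, 0.0], [-0.0, 0.001, -1.0]]
ft_force: [-0.1, 0.6, 0.0]
finger_gap: 0.373
grip_force: 39.6
```

Call:
jog_arm:
  targets:
    - [0, 0, 0, 0, 0, -0.3, 25]
    - [0, 0, 0, -0.1, -0.1, -0.4, 25]
    - [0, 0, 0, -0.25, -0.32, -0.3, 25]
    - [0, 0, 0, -0.25, -0.32, -0.1, 25]
    - [0, 0, 0, -0.25, -0.32, 0, 25]
    - [0, 0, 0, -0.25, -0.32, 0, 25]
    - [0, 0, 0, -0.25, -0.32, 0, 46]
    - [0, 0, 0, -0.25, -0.32, 0, 46]
    - [0, 0, 0, -0.25, -0.32, -0.6, 50]
    - [0, 0, 0, -0.25, -0.32, -2, 50]
    - [0, 0, 0, -0.25, -0.32, -3.5, 30]
    - [0, 0, 0, -0.25, -0.32, -4.5, 0]

```text
t: 28.08
tool_pos: [0.5367, 0.2206, 0.2043]
eef_rot: [[-0.486, 0.874, 0.004], [0.874, 0.486, 0.001], [-0.001, 0.003, -1.0]]
ft_force: [0.6, -0.1, -0.3]
finger_gap: 0.169
grip_force: 0.0
```

```bash
cat > sw.py <<'E'
from h import *
for f in ['w6','w7']:
    c=dict(np.load(f+'.npz')); w=world(c); a=np.radians(-7.73);Q=np.array([[np.cos(a),np.sin(a)],[-np.sin(a),np.cos(a)]])
    p=(w[...,:2]-[.534,.2204])@Q.T; z=w[...,2]
    b=(z>.09)&(z<.106)&(p[...,1]>.12)&(p[...,1]<.24)&(abs(p[...,0])<.13)
    if b.sum()>200: print(f,'blower',b.sum(),np.percentile(p[b],[.5,99.5],axis=0).round(4).tolist())
    for lo,hi in [(.106,.12),(.12,.13),(.13,.15)]:
        m=(z>lo)&(z<hi)&(abs(p[...,0])<.08)&(abs(p[...,1]-.17)<.04)
        if m.sum()>5: q=np.c_[p[m],z[m]]; print(lo,m.sum(),np.median(q,0).round(4),q.min(0).round(4),q.max(0).round(4))
E
python3 look.py w8; python3 sw.py
```

```text
[0.53920443 0.22123977 0.20971784] [ 10.6  12.   92.7   0.   74.6 -18.5]
rim+bail 7664 [[-0.1352, -0.1115], [0.1306, 0.0866]]
rim ((-0.0019107460975646973, -0.0037773996591567993), (0.268024742603302, 0.1814965456724167), 0.12292926013469696)
0.024 942 mid [-0.0688  0.0387] size [0.034 0.034] px [286. 113.]
0.024 826 mid [-0.0702 -0.0374] size [0.034 0.034] px [244. 172.]
0.024 796 mid [-0.0002  0.0014] size [0.034 0.034] px [318. 182.]
0.024 784 mid [0.0689 0.0387] size [0.034 0.034] px [389. 192.]
0.024 322 mid [ 0.069  -0.0378] size [0.032 0.032] px [348. 239.]
w6 blower 12596 [[-0.1164, 0.1314], [0.1131, 0.2099]]
0.106 198 [0.0002 0.169  0.1074] [-0.0104  0.1622  0.106 ] [0.0094 0.1812 0.1199]
0.12 45 [-0.0106  0.1676  0.1256] [-0.0181  0.1659  0.1203] [-0.0055  0.1721  0.1299]
0.13 124 [-0.0178  0.1695  0.1375] [-0.0232  0.1656  0.1309] [-0.0104  0.1755  0.1416]
w7 blower 14278 [[-0.011, 0.1306], [0.1148, 0.2091]]
```

All five cups are in one layer, at least 34 mm apart edge to edge. The switch lever's tip is at mat-frame (-19,169) mm, height 137 mm, so it is in the off position.

```bash
python3 -c "
from h import *
print(row(mat([-.055,.169],.20),172.27)); print(row(mat([-.055,.169],.121),172.27))"
```

```text
[0.05, 0.05, -5.32, 4.25, 1.31, 0.24]
[0.05, 0.05, -5.32, 4.26, 1.28, 2.22]
```

Call:
jog_arm:
  targets:
    - [0, 0, -1, 0.8, 0.25, 0, 0]
    - [0, 0, -2, 1.7, 0.5, 0, 0]
    - [0, 0, -3, 2.6, 0.8, 0.1, 0]
    - [0, 0, -4, 3.5, 1.1, 0.2, 0]
    - [0, 0, -5, 4.2, 1.3, 0.2, 0]
    - [0, 0, -5.32, 4.25, 1.3, 0.6, 0]
    - [0, 0, -5.32, 4.25, 1.3, 1.2, 0]
    - [0, 0, -5.32, 4.25, 1.3, 1.8, 0]
    - [0, 0, -5.32, 4.25, 1.3, 2.2, 0]
    - [0, 0, -5.32, 4.25, 1.3, 2.2, 0]

```text
t: 29.38
tool_pos: [0.4976, 0.3936, 0.1113]
eef_rot: [[-0.991, 0.134, -0.003], [0.134, 0.991, -0.001], [0.003, -0.002, -1.0]]
ft_force: [0.1, 0.2, 0.1]
finger_gap: 0.004
grip_force: 0.0
```

```bash
python3 -c "
from h import *
s=read_state();print(s['tool_pos'],s['ft_force'],s['finger_gap']);print(row(mat([-.005,.169],.121),172.27))"
```

```text
[0.49756407 0.39364767 0.11129631] [0.0616495  0.24091156 0.13856645] 0.003830478091534394
[-0.01, -0.01, 0.0, -1.36, 0.06, -0.25]
```

Call:
jog_arm:
  targets:
    - [0, 0, 0, 0, 0.06, -0.25, 0]
    - [0, 0, 0, -0.25, 0.06, -0.25, 0]
    - [0, 0, 0, -0.5, 0.06, -0.25, 0]
    - [0, 0, 0, -0.75, 0.06, -0.25, 0]
    - [0, 0, 0, -1.0, 0.06, -0.25, 0]
    - [0, 0, 0, -1.2, 0.06, -0.25, 0]
    - [0, 0, 0, -1.36, 0.06, -0.25, 0]
    - [0, 0, 0, -1.36, 0.06, -0.25, 0]

```text
t: 30.38
tool_pos: [0.5531, 0.389, 0.1225]
eef_rot: [[-0.991, 0.135, -0.0], [0.135, 0.991, -0.0], [0.0, -0.0, -1.0]]
ft_force: [-0.1, -0.6, -0.3]
finger_gap: -0.001
grip_force: 0.1
```

Call:
jog_arm:
  targets:
    - [0, 0, 0, -0.06, 0, 0, 0]
    - [0, 0, 0, -0.12, 0, 0, 0]
    - [0, 0, 0, -0.12, 0, 0, 0]

```text
t: 30.75
tool_pos: [0.5541, 0.389, 0.1223]
eef_rot: [[-0.991, 0.133, -0.007], [0.133, 0.991, -0.001], [0.007, -0.002, -1.0]]
ft_force: [-11.7, -0.5, 4.7]
finger_gap: 0.004
grip_force: 6.2
```

Call:
jog_arm:
  targets:
    - [0, 0, 0, 0.3, 0, 0, 0]
    - [0, 0, 0, 1.0, 0, -0.2, 0]
    - [0, 0, 0, 2.0, -0.5, -1.5, 0]
    - [0, 0, 0, 2.5, -1.5, -3, 0]
    - [0, 0, 0, 2.0, -2.5, -4, 0]
    - [0, 0, 0, 1.5, -3, -4.5, 0]
    - [0, 0, 0, 1.5, -3, -4.5, 0]
    - [0, 0, 0, 1.5, -3, -4.5, 0]

```text
t: 31.75
tool_pos: [0.4816, 0.2778, 0.3023]
eef_rot: [[-0.991, 0.135, -0.0], [0.135, 0.991, 0.0], [0.0, 0.0, -1.0]]
ft_force: [-0.5, 0.1, -0.8]
finger_gap: -0.001
grip_force: 0.0
```

```bash
sed -i "s/\['w6','w7'\]/['w9']/" sw.py; python3 look.py w9; python3 sw.py; python3 -c "
from h import *
c=cam('top');cv2.imwrite('pics/t9.png',cv2.resize(c['image'][110:300,160:420],None,fx=3,fy=3))"
```

```text
[0.4810893  0.27813765 0.30167463] [ 17.8   5.   89.9   0.   85.2 -64.5]
rim+bail 3392 [[-0.1345, -0.1115], [0.1117, 0.0869]]
rim ((-0.017372824251651764, -0.00015613436698913574), (0.24138185381889343, 0.18069152534008026), 2.247994899749756)
0.024 495 mid [-0.0699 -0.0373] size [0.035 0.034] px [256. 162.]
0.024 484 mid [-0.0681  0.0386] size [0.034 0.033] px [311. 163.]
0.024 435 mid [0.0001 0.0011] size [0.034 0.034] px [286. 210.]
0.024 404 mid [ 0.0701 -0.0379] size [0.034 0.033] px [261. 254.]
w9 blower 9921 [[-0.1166, 0.1317], [0.0923, 0.2097]]
0.106 213 [-0.0004  0.17    0.1075] [-0.0106  0.1611  0.1061] [0.0087 0.181  0.12  ]
0.12 64 [0.0078 0.1697 0.1257] [0.0041 0.1665 0.1201] [0.0152 0.1753 0.13  ]
0.13 115 [0.0139 0.1703 0.1368] [0.0085 0.1656 0.1302] [0.0219 0.1769 0.1408]
```

View pics/w9.png

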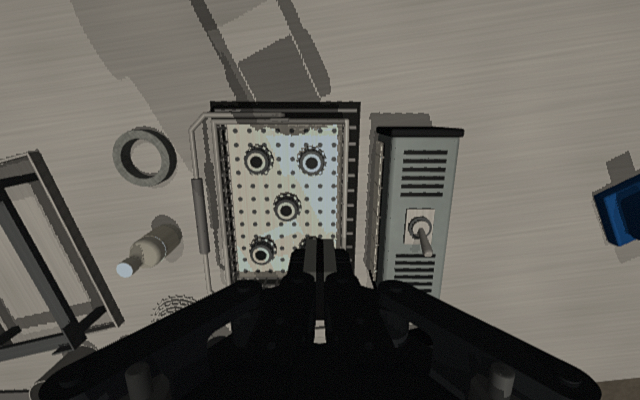

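View pics/t9.png

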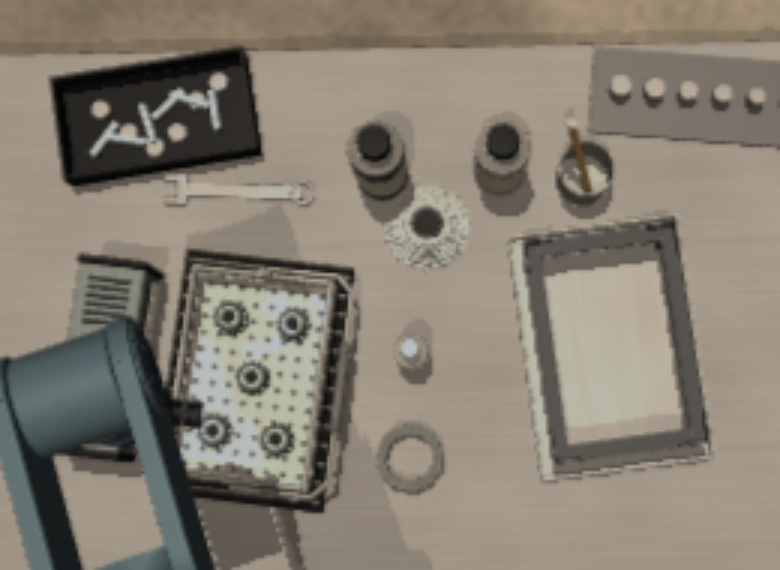

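The wrist view shows four cups well apart: (256,162), (311,163), (286,210) and (261,254). The lever at (424,240) now leans to +x, mirroring its off position. It met its stop at 12 N. The top crop shows all five cups, the handle down, and every bystander in place.

```bash
python3 -c "
from h import *
print(job_done())"
```

```text
the job is handed in; nothing more can be done
None
```

I handed the job in at about 32 s of the 72 s allowed: the basket is square on the mat with its handle folded down, the five cups are in one layer at least 34 mm apart, and the blower switch is pushed to its stop; the verdict was not reported.

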